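Earth-leakage test on the workshop's portable supply box

TASK

Do the earth-leakage test on the supply box: push the yellow test button in so that the breaker's white handle drops, let the button go, then lift the handle back up until it catches and stays up. Finally shut the clear hood right down over the breaker; leave the brush and the carton beside the box where they are.

Things in the scene. Friction and masses are not known exactly. Their poses are not given: they have to be found in the camera images.
- supply_box: Fixed dark grey power box, 360 wide (y) x 260 deep (x), 60 high in front (robot side), 160 at the back; its light grey top face slopes up away from the robot at 21 deg. Origin: centre of underside; x to its back, y to its left, z up. Left half of the face: breaker with hood; right half: red and blue sockets (dia 86, 46 proud, fixed). Tube handles stick out 29 on both flanks.
- breaker (a point): Fixed point on top of the breaker's raised black strip, at its centre, where the handle comes out. Axes of the sloped face: x up the slope, y left along the face, z out of the face. In this frame, mm: grey face at z -22; breaker case 160 (x) x 120 (y), top at z -4; black strip 76 x 50, top at z 0; test button at x -44, y -43; hood hinge line at y 79, z 32, on an upstand 196 long, 6 thick.
- test_button_top (a point): Centre of the top of the round yellow test button, diameter 22, standing 12 above the breaker case (8 above the black strip); it is pushed along -z of the breaker's axes.
- test_button (a joint): How far the button is pushed in, m: 0 out, 0.007 bottom. The breaker trips at about 0.0045 m and 3 N; the bottom needs about 4.5 N. It springs back when let go.
- handle_tip (a point): Middle of the outer end of the breaker's white handle (black band near its end): a bar 28 wide (y) x 13 thick that reaches 68 from its pivot and stands 21 to 25 above the black strip; smooth plastic. Up (on) it leans 0.45 rad up the slope from the face's normal, dropped (off) 0.3 rad down the slope. Axes turn with the handle.
- handle_pivot (a point): Fixed centre of the handle's hinge, inside the breaker, 40 straight below breaker; same axes as breaker, the hinge lies along y.
- handle (a joint): Handle angle, rad: about 0.04 up and caught (on), 0.75 dropped (off). When tripped a spring snaps it down. To lift it back push its lower side up the slope, against 0.2 to 0.3 N m (4 to 7 N), to its upper stop at -0.06, where the catch takes it; let go before about 0 it drops again. Only the test button frees the catch.
- hood (a joint): Opening angle of the clear hood, rad: 0 shut, 2.6 fully open; it starts standing open, 1.85 to 2.3. Stiff hinge: the hood stays wherever it is left and needs about 2 to 3 N at its free edge, all the way down to its stop at 0 (no click, no latch).
- hood_hinge (a point): Fixed middle of the hood's hinge line, left of the breaker; same axes as breaker. Shut, the pane reaches from here 152 to the right (-y) and covers z 0 to 3; opening swings its free edge up and over to the left.
- hood_edge (a point): Middle of the hood's free long edge, outer surface. The hood: clear pane with grey borders, 200 long (x) x 152 wide x 3 thick; on its inner side clear flanges 46 deep along the free edge and both short sides; a grey lip 50 long sticks out 11 at the free edge. Axes turn with the hood, z out of its outer surface.
- bench_brush: Loose brush with wooden handle and black bristles, 265 x 45 x 50 high, lying on one side of the box (left or right). Origin: on its underside, about 22 from the middle towards the bristles. Leave it alone.
- carton: Loose yellow carton, 110 x 170 x 55 high, lying on the other side of the box. Origin: centre of underside. Leave it alone.

How it is judged:
By the outcome, as a careful person would: the job done as asked, in the order asked, and still so for the second after the job is handed in, with the robot touching nothing.
It also fails if it takes over 64 s, if anything falls off the work surface, if the arm or the gripper's body presses on something with over 40 N, if the wrist force passes 120 N, or if a joint passes its speed limit or range.

ROBOT

A 6-joint arm with a two-finger parallel gripper is mounted at the origin on the work surface. World frame = base frame: x ahead of the robot, y to its left, z up, the work surface at z = 0. Lengths are in m, angles in rad, forces in N, time in s.
With the tool pointing down it reaches from about 0.3 to 0.775 m from the base axis. Payload 14.6 kg.
Tool frame: the origin (TCP) lies midway between the tips of the shut fingers; the grasp point (between the pads) lies 19 mm behind it; z points along the fingers, y is the line along which they close (so a half turn about z gives the same grasp; the last joint's range is limited). The gripper opens to 94 mm and grips with 3 to 60 N. Pads are 16 mm wide; open, the fingers measure 119 mm over their backs; the gripper's body (75 mm by 177 mm) begins 78 mm behind the grasp point.
Start: joints at [1.228, 0.3, 1.521, -0, 1.321, -0.067], TCP at [0.15, 0.529, 0.205] pointing down, gripper open.
Joint ranges: [-3.03, 3.03], [-0.79, 2.21], [0.23, 2.52], [-1.04, 4.18], [0, 3.07], [-2.55, 2.55]. Speed limits (rad/s): [2.22, 2.22, 2.57, 3.14, 3.14, 3.14].

INTERFACE

Orientations are given as [roll, pitch, yaw] about the fixed x, y, z axes, in that order (R = Rz(yaw) Ry(pitch) Rx(roll)).
In Python, from bench import get_state, read_camera, camera_model, job gives the robot as it stands.
- The arm moves only by the shell command python3 -m creep 'ROWS' [FORCE]. ROWS is JSON, a list of rows, each an object with "xyz": the shift along the tool's x, y, z in m, a list of three; "twist": the turn, a rotation vector about the tool's x, y, z in rad, a list of three; "fingers": the closure, from 0 (fully open) to 1 (shut). In form: [{"xyz": [x, y, z], "twist": [rx, ry, rz], "fingers": fingers}, ...]. A call has 1 to 12 rows; each row is the pose to reach, as a shift and turn from the pose commanded when the call began, along the tool's axes at that moment; what a row does not reach only later rows make up. A row lasts 1/12 s, in which the tool goes at most 41.7 mm and 7.16 degrees, less where a joint would pass 70% of its speed; a pose out of reach is approached as far as the arm can. A call with a gripper value outside its range is refused whole. The fingers move at their own pace and stop on an object; FORCE is the grip in N (left out, the last holds). Time passes only in rows, so rows that repeat a pose let the fingers close. It gives the time, the measured TCP pose, the force, the opening and the grip force at its end, in the units of the state.
- get_state(): the state, without advancing time (a new reading comes with each control period).
- read_camera(name): name is "scene" or "top" or "wrist"; returns the picture (420x560x3 uint8, red, green, blue); there is no depth.
- camera_model(name): a dict with "fx", "fy", "cx", "cy" (pixels), "cam_to_world" (4x4, takes a point from camera to world coordinates). Camera axes: x right, y down, z forward; pixel columns grow to the right and rows downward; lengths in m; the calibration is good to about 2 mm. A picture is of the moment at which its call begins: read the wrist's pose just before it. camera_model takes no time and is no camera call; for the wrist camera it gives the pose at the moment of the call.
- job.close_job(): hands the job in; it is judged then, once.
The state is a dict: "clock": time; "q": joint angles; "dq": joint speeds; "joint_efforts": joint torques, N m; "ee_pos": TCP position; "tool_rot": TCP orientation; "force": force on the tool from outside, world axes, zero at the start; "moment": the same for the moment, N m; "opening": opening from 0.0 (shut) to 1.0 (fully open); "finger_force": force on a finger pad.
Only numpy, scipy, OpenCV 4.12 (cv2) and the standard library are available. Lean on these libraries where they do the work, as an engineer would, in place of code of your own. Each camera call takes 0.05 s, during which the arm holds its last target. There are 200 camera calls.

## Working session

There is one attempt and no reset: what is moved stays moved. The work goes in short steps, Python scripts to look and compute and a shell command to move; the robot and the scene stay as the last step left them, time stands still between calls to the robot, and variables do not carry over. Pictures are saved under pics/ and viewed, at most 13 in all, crops included, and the job is handed in when it is done.

```bash
ls; mkdir -p pics; python3 - <<'E'
from bench import *
import cv2,numpy as np
print(get_state())
for n in("scene","top"):
    im=read_camera(n);cv2.imwrite(f"pics/{n}0.png",im[:,:,::-1]);m=camera_model(n);print(n,m["fx"],m["cx"],m["cy"],np.round(m["cam_to_world"],3).tolist())
E
```

```text
pics
{'clock': 0.0, 'q': array([ 1.22839880e+00,  3.00494597e-01,  1.52164779e+00,  2.06063424e-05,
        1.32066937e+00, -6.65974579e-02]), 'dq': array([-0.00069485,  0.00091702, -0.00016307,  0.00037456,  0.00077441,
        0.00161041]), 'joint_efforts': array([-2.26513730e-03, -5.31800616e+01, -3.52731764e+01,  7.07883853e-02,
        2.44493445e-02, -5.24157784e-06]), 'ee_pos': array([0.14967531, 0.52894811, 0.20484522]), 'tool_rot': array([-3.14037757e+00, -1.01044213e-04,  2.86578741e+00]), 'force': array([0.64523965, 0.62867032, 0.96426429]), 'moment': array([ 0.00222519, -0.03415803,  0.01569833]), 'finger_force': 0.0, 'opening': 1.0000457022345985}
scene 528.9463916050084 288.3028000669948 200.89613737135025 [[-0.487, 0.701, -0.521, 1.295], [0.873, 0.396, -0.283, 0.389], [0.008, -0.593, -0.805, 1.281], [0.0, 0.0, 0.0, 1.0]]
top 450.9182856590067 278.9408770140558 206.28108684721744 [[-0.017, -0.998, 0.061, 0.44], [-1.0, 0.018, 0.007, -0.039], [-0.008, -0.061, -0.998, 1.439], [0.0, 0.0, 0.0, 1.0]]
```

View pics/top0.png

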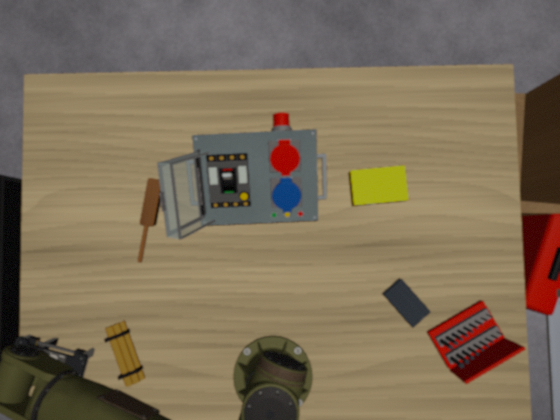

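View pics/scene0.png

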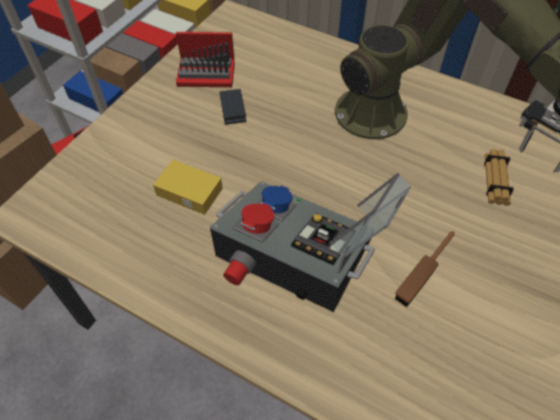

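```bash
cat > h.py <<'E'
from bench import *
import cv2,numpy as np
from scipy.spatial.transform import Rotation as R
def ray(n,uv,m=None):
    m=m or camera_model(n);T=np.array(m["cam_to_world"])
    d=T[:3,:3]@[(uv[0]-m["cx"])/m["fx"],(uv[1]-m["cy"])/m["fy"],1];return T[:3,3],d/np.linalg.norm(d)
def onz(n,uv,z):
    o,d=ray(n,uv);return o+d*(z-o[2])/d[2]
def tri(rs):
    A=0;b=0
    for o,d in rs:
        P=np.eye(3)-np.outer(d,d);A=A+P;b=b+P@o
    p=np.linalg.solve(A,b);return p,[np.linalg.norm(np.cross(p-o,d)) for o,d in rs]
def proj(n,p,m=None):
    m=m or camera_model(n);c=np.linalg.inv(m["cam_to_world"])@np.append(p,1)
    return np.array([m["fx"]*c[0]/c[2]+m["cx"],m["fy"]*c[1]/c[2]+m["cy"]])
E
python3 - <<'E'
from h import *
for n,(x0,y0,x1,y1) in dict(top=(150,110,340,250),scene=(200,170,420,310)).items():
    im=cv2.imread(f"pics/{n}0.png");h=cv2.cvtColor(im,cv2.COLOR_BGR2HSV)
    for c,lo,hi in(("yel",(22,150,90),(35,255,255)),("red",(0,200,90),(6,255,255)),("blue",(100,150,60),(125,255,255))):
        k,l,s,cen=cv2.connectedComponentsWithStats(cv2.inRange(h,lo,hi))
        for i in range(1,k):
            x,y=cen[i]
            if s[i,4]>8 and x0<x<x1 and y0<y<y1:print(n,c,cen[i].round(1),s[i])
    f=3.5 if n=="scene" else 4
    cv2.imwrite(f"pics/{n}0c.png",cv2.resize(im[y0:y1,x0:x1],None,fx=f,fy=f,interpolation=cv2.INTER_CUBIC))
E
```

```text
top yel [243.6 196. ] [240 192   8   9  56]
top yel [286.8 214. ] [285 213   4   3  10]
top red [280.6 118.6] [274 113  15  12 158]
top red [284.5 157.6] [271 141  28  34 676]
top red [226.9 169.5] [223 169   9   2  15]
top blue [286.1 194.7] [272 178  29  34 657]
scene yel [316.1 218.3] [314 215   6   6  12]
scene blue [276.9 197.4] [263 187  29  25 514]
```

View pics/top0c.png

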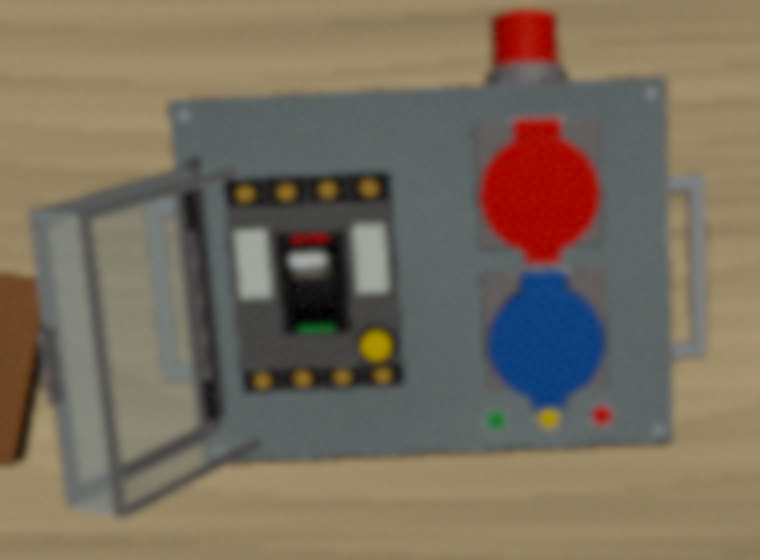

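View pics/scene0c.png

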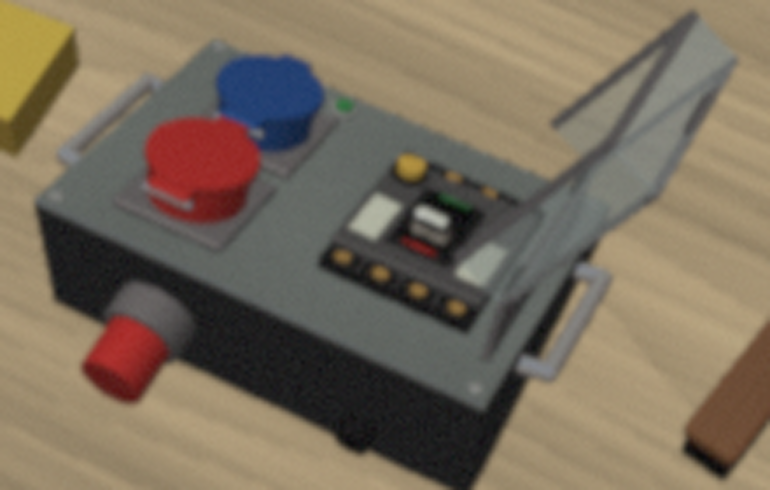

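```bash
python3 - <<'E'
from h import *
bl=onz("top",(192.2,135.1),.16);br=onz("top",(315.4,129.1),.16);fr=onz("top",(317.1,219.6),.06)
print(bl,br,fr,np.linalg.norm(bl-br),np.linalg.norm((br-fr)[:2]))
d=bl-br;e=br-fr
print("yaw",np.arctan2(-d[0],d[1]),np.arctan2(e[1],e[0]))
p,r=tri([ray("top",(243.6,196.)),ray("scene",(317.,217.2))]);print(p,r)
yaw=(np.arctan2(-d[0],d[1])*360+np.arctan2(e[1],e[0])*260)/620
Rb=R.from_euler('z',yaw);ctr=np.append((bl+fr)[:2]/2,0)
b=Rb.inv().apply(p-ctr);zface=.11+b[0]*np.tan(.367);print("box",ctr,yaw,b,"out of face",(b[2]-zface)*np.cos(.367))
E
```

```text
[0.72732506 0.21534907 0.16      ] [ 0.73795864 -0.1388237   0.16      ] [ 0.48117322 -0.14556573  0.06      ] 0.35433237045652416 0.2568739092849336
yaw 0.03001468156699794 0.026249442061398613
[0.55258198 0.07322974 0.11909357] [np.float64(3.8543681043424875e-05), np.float64(3.8543681043391495e-05)]
box [0.60424914 0.03489167 0.        ] 0.028435710161424033 [-0.05055625  0.03979157  0.11909357] out of face 0.026628448940856492
```

```bash
cat >> h.py <<'E'
import json,os
YAW=.0284
RB=R.from_euler('z',YAW)*R.from_euler('y',-np.arctan(100/260))
RT=RB*R.from_matrix(np.array([[0,1,0],[1,0,0],[0,0,-1.]]))
B=np.load("B.npy") if os.path.exists("B.npy") else None   # breaker point, world
def go(pb,rot=None,world=False):
    s=get_state();R0=R.from_euler('xyz',s["tool_rot"])
    t=np.array(pb) if world else B+RB.apply(np.array(pb)/1000)
    print("t %.2f"%s["clock"],"target",t.round(3),"xyz",R0.inv().apply(t-s["ee_pos"]).round(4),"twist",(R0.inv()*(rot or RT)).as_rotvec().round(3))
def where():
    s=get_state();print("t %.2f"%s["clock"],"tcp in breaker mm",(RB.inv().apply(s["ee_pos"]-B)*1000).round(1),"F(breaker)",RB.inv().apply(s["force"]).round(2),"open",round(s["opening"],2))
E
python3 - <<'E'
import h;from h import *
ctr=np.array([.60425,.03489,0]);n=RB.apply([0,0,1]);f=ctr+[0,0,.11]
o,d=ray("top",(243.6,196.));p=o+d*((.030-n@(o-f))/(n@d))
q=.5*p+.5*np.array([.5526,.0732,.1191]);print(p,q)
h.B=p-RB.apply([-.044,-.043,.008]);np.save("B.npy",h.B);print("B",h.B)
for P in([0,79,32],[-44,-43,8],[65,0,-4]):
    w=h.B+RB.apply(np.array(P)/1e3);print(P,w,proj("top",w),proj("scene",w))
go([.15,.529,.46],R.from_euler('xyz',get_state()["tool_rot"]),True)
go([-44,-43,110])
E
```

```text
[0.55226813 0.07296869 0.12257335] [0.55243407 0.07308435 0.12083668]
B [0.59496842 0.11719905 0.13090167]
[0, 79, 32] [0.58124242 0.195841   0.16076872] [199.26959692 185.53463405] [355.99217905 235.72065321]
[-44, -43, 8] [0.55226813 0.07296869 0.12257335] [243.6 196. ] [317.0489194  216.33434461]
[65, 0, -4] [0.65704675 0.11896255 0.15050192] [226.36984706 159.27114381] [314.73414959 247.48420812]
t 0.10 target [0.15  0.529 0.46 ] xyz [-3.00e-04 -2.00e-04 -2.55e-01] twist [0. 0. 0.]
t 0.10 target [0.516 0.072 0.218] xyz [-0.4766 -0.3401 -0.0125] twist [-0.317 -0.232  1.252]
```

```bash
python3 -m creep '[{"xyz":[0,0,-0.04],"twist":[0,0,0],"fingers":0},{"xyz":[0,0,-0.08],"twist":[0,0,0],"fingers":1},{"xyz":[0,0,-0.12],"twist":[0,0,0],"fingers":1},{"xyz":[0,0,-0.16],"twist":[0,0,0],"fingers":1},{"xyz":[0,0,-0.20],"twist":[0,0,0],"fingers":1},{"xyz":[0,0,-0.235],"twist":[0,0,0],"fingers":1},{"xyz":[-0.03,-0.02,-0.25],"twist":[-0.032,-0.023,0.12],"fingers":1},{"xyz":[-0.06,-0.04,-0.25],"twist":[-0.063,-0.046,0.24],"fingers":1},{"xyz":[-0.09,-0.06,-0.25],"twist":[-0.09,-0.07,0.36],"fingers":1},{"xyz":[-0.12,-0.08,-0.25],"twist":[-0.12,-0.09,0.48],"fingers":1},{"xyz":[-0.15,-0.10,-0.25],"twist":[-0.15,-0.115,0.60],"fingers":1},{"xyz":[-0.18,-0.12,-0.25],"twist":[-0.18,-0.14,0.72],"fingers":1}]' 10; python3 -c "
from h import *
where();go([-44,-43,300])"
```

```text
clock: 1.1
ee_pos: [0.291, 0.3631, 0.4554]
tool_rot: [2.928, 0.065, 2.135]
force: [0.6, 0.7, 0.2]
opening: 0.257
finger_force: 0.0
t 1.10 tcp in breaker mm [-160.6  254.4  409.4] F(breaker) [ 0.66  0.64 -0.08] open 0.26
t 1.10 target [0.447 0.07  0.395] xyz [-0.3267 -0.0414  0.0747] twist [-0.132 -0.092  0.532]
```

```bash
python3 -m creep '[{"xyz":[-0.035,-0.005,0.0],"twist":[-0.013,-0.009,0.05],"fingers":1},{"xyz":[-0.07,-0.01,0.0],"twist":[-0.026,-0.018,0.11],"fingers":1},{"xyz":[-0.105,-0.015,0.01],"twist":[-0.04,-0.028,0.16],"fingers":1},{"xyz":[-0.14,-0.02,0.015],"twist":[-0.053,-0.037,0.21],"fingers":1},{"xyz":[-0.175,-0.025,0.025],"twist":[-0.066,-0.046,0.27],"fingers":1},{"xyz":[-0.21,-0.03,0.035],"twist":[-0.08,-0.055,0.32],"fingers":1},{"xyz":[-0.245,-0.033,0.045],"twist":[-0.09,-0.065,0.37],"fingers":1},{"xyz":[-0.28,-0.037,0.06],"twist":[-0.107,-0.075,0.43],"fingers":1},{"xyz":[-0.31,-0.04,0.07],"twist":[-0.12,-0.085,0.48],"fingers":1},{"xyz":[-0.327,-0.041,0.075],"twist":[-0.132,-0.092,0.532],"fingers":1},{"xyz":[-0.327,-0.041,0.075],"twist":[-0.132,-0.092,0.532],"fingers":1},{"xyz":[-0.327,-0.041,0.075],"twist":[-0.132,-0.092,0.532],"fingers":1}]'; python3 - <<'E'
from h import *
where();m=camera_model("wrist");im=read_camera("wrist");cv2.imwrite("pics/w1.png",im[:,:,::-1]);np.save("w1.npy",m)
for P in([-44,-43,8],[0,0,0]):print(proj("wrist",B+RB.apply(np.array(P)/1e3),m))
go([-44,-43,100])
E
```

```text
clock: 2.1
ee_pos: [0.4487, 0.0721, 0.3948]
tool_rot: [2.777, 0.001, 1.604]
force: [0.2, 0.3, -0.6]
opening: 0.008
finger_force: 0.0
t 2.10 tcp in breaker mm [-42.9 -41.  299.2] F(breaker) [ 0.01  0.34 -0.68] open 0.01
[277.16751931 180.43368509]
[305.26364705 152.70473433]
t 2.15 target [0.519 0.072 0.208] xyz [-0.0031 -0.0007  0.1997] twist [-0.002 -0.002  0.007]
```

View pics/w1.png

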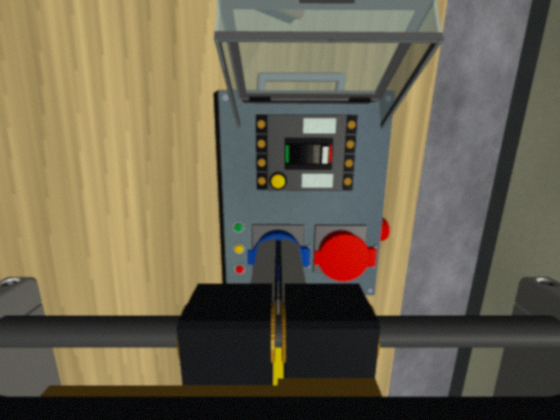

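```bash
python3 -m creep '[{"xyz":[-0.003,-0.001,0.04],"twist":[0,0,0.007],"fingers":1},{"xyz":[-0.003,-0.001,0.08],"twist":[0,0,0.007],"fingers":1},{"xyz":[-0.003,-0.001,0.12],"twist":[0,0,0.007],"fingers":1},{"xyz":[-0.003,-0.001,0.16],"twist":[0,0,0.007],"fingers":1},{"xyz":[-0.003,-0.001,0.20],"twist":[0,0,0.007],"fingers":1},{"xyz":[-0.003,-0.001,0.24],"twist":[0,0,0.007],"fingers":1},{"xyz":[-0.003,-0.001,0.26],"twist":[0,0,0.007],"fingers":1},{"xyz":[-0.003,-0.001,0.275],"twist":[0,0,0.007],"fingers":1},{"xyz":[-0.003,-0.001,0.279],"twist":[0,0,0.007],"fingers":1},{"xyz":[-0.003,-0.001,0.279],"twist":[0,0,0.007],"fingers":1},{"xyz":[-0.003,-0.001,0.279],"twist":[0,0,0.007],"fingers":1}]'; python3 - <<'E'
from h import *
where();m=camera_model("wrist");im=read_camera("wrist");cv2.imwrite("pics/w2.png",im[:,:,::-1])
go([-44,-43,10])
E
```

```text
clock: 3.07
ee_pos: [0.5477, 0.0734, 0.1352]
tool_rot: [2.775, -0.002, 1.6]
force: [-0.4, -0.1, -0.4]
opening: 0.005
finger_force: 0.0
t 3.07 tcp in breaker mm [-43.7 -42.4  21.4] F(breaker) [-0.54 -0.08 -0.23] open 0.01
t 3.12 target [0.552 0.073 0.124] xyz [-0.0004 -0.0006  0.0117] twist [-0.    -0.002 -0.   ]
```

View pics/w2.png

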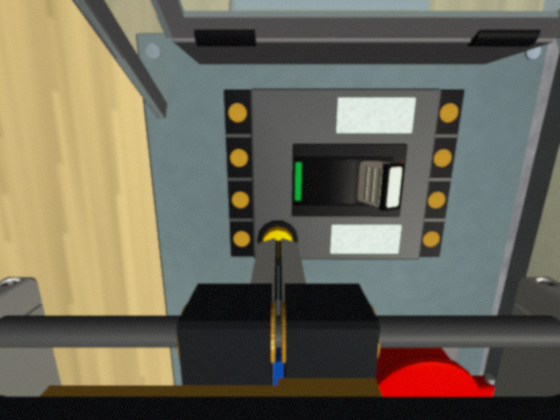

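The fingers are centred over the button (278,240); the handle is up, with its tip at about (395,187). Next I press.

```bash
python3 -m creep '[{"xyz":[0,0,0.006],"twist":[0,0,0],"fingers":1},{"xyz":[0,0,0.011],"twist":[0,0,0],"fingers":1},{"xyz":[0,0,0.014],"twist":[0,0,0],"fingers":1},{"xyz":[0,0,0.016],"twist":[0,0,0],"fingers":1},{"xyz":[0,0,0.016],"twist":[0,0,0],"fingers":1},{"xyz":[0,0,0.016],"twist":[0,0,0],"fingers":1}]'; python3 -c "
from h import *
where();cv2.imwrite('pics/w3.png',read_camera('wrist')[:,:,::-1])"
```

```text
clock: 3.62
ee_pos: [0.5534, 0.0728, 0.1192]
tool_rot: [2.776, -0.002, 1.598]
force: [-0.2, 0.6, 1.4]
opening: 0.005
finger_force: 0.8
t 3.62 tcp in breaker mm [-44.2 -43.2   4.4] F(breaker) [0.33 0.57 1.33] open 0.01
```

```bash
python3 -m creep '[{"xyz":[0,0,0.002],"twist":[0,0,0],"fingers":1},{"xyz":[0,0,0.004],"twist":[0,0,0],"fingers":1},{"xyz":[0,0,0.005],"twist":[0,0,0],"fingers":1},{"xyz":[0,0,0.005],"twist":[0,0,0],"fingers":1},{"xyz":[0,0,0.005],"twist":[0,0,0],"fingers":1}]'; python3 -c "
from h import *
where();im=read_camera('wrist')
for n,(x,y) in dict(tip=(395,187)).items(): print(im[y-3:y+3,x-3:x+3].mean((0,1)))
b=cv2.imread('pics/w2.png')[:,:,::-1]; print(b[184:190,392:398].mean((0,1)))
cv2.imwrite('pics/w3.png',im[:,:,::-1])"
```

```text
clock: 4.08
ee_pos: [0.555, 0.0728, 0.1156]
tool_rot: [2.776, -0.002, 1.598]
force: [-15.2, -0.5, 21.0]
opening: 0.009
finger_force: 12.3
t 4.08 tcp in breaker mm [-44.  -43.2   0.5] F(breaker) [-6.66 -0.04 25.03] open 0.01
[36.27777778 35.91666667 32.61111111]
[230.25       237.16666667 226.19444444]
```

```bash
python3 -m creep '[{"xyz":[0,0,-0.01],"twist":[0,0,0],"fingers":1},{"xyz":[0,0,-0.03],"twist":[0,0,0],"fingers":1},{"xyz":[0,0,-0.05],"twist":[0,0,0],"fingers":1},{"xyz":[0,0,-0.05],"twist":[0,0,0],"fingers":1}]'; python3 - <<'E'
from h import *
where();m=camera_model("wrist");im=read_camera("wrist");cv2.imwrite("pics/w4.png",im[:,:,::-1])
for P in([-44,-43,8],[0,0,0],[-20,0,25]):print(proj("wrist",B+RB.apply(np.array(P)/1e3),m))
go([-52,0,50]);go([-52,0,8])
E
```

```text
clock: 4.47
ee_pos: [0.5378, 0.0724, 0.1643]
tool_rot: [2.772, -0.002, 1.599]
force: [-0.2, -0.0, 0.9]
opening: 0.005
finger_force: 0.0
t 4.47 tcp in breaker mm [-42.6 -43.2  52.2] F(breaker) [ 0.13 -0.03  0.95] open 0.0
[275.00621232 228.29872297]
[331.73907045 172.13251358]
[309.29372826 176.98027126]
t 4.52 target [0.529 0.115 0.159] xyz [ 0.0432 -0.0088  0.0006] twist [ 0.001 -0.002 -0.001]
t 4.52 target [0.544 0.116 0.12 ] xyz [ 0.0432 -0.0089  0.0426] twist [ 0.001 -0.002 -0.001]
```

View pics/w4.png

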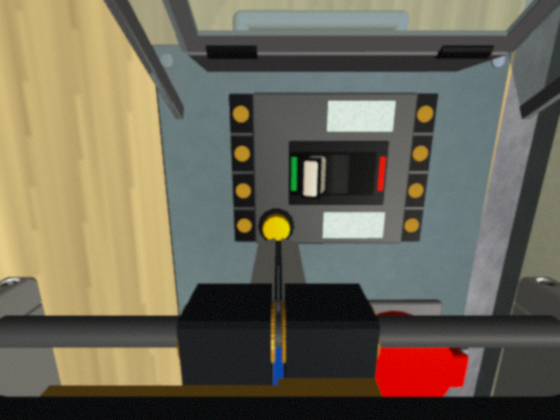

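```bash
python3 -m creep '[{"xyz":[0.02,-0.005,0],"twist":[0,0,0],"fingers":1},{"xyz":[0.04,-0.006,0],"twist":[0,0,0],"fingers":1},{"xyz":[0.04,-0.006,0],"twist":[0,0,0],"fingers":1},{"xyz":[0.04,-0.006,0.02],"twist":[0,0,0],"fingers":1},{"xyz":[0.04,-0.006,0.035],"twist":[0,0,0],"fingers":1},{"xyz":[0.04,-0.006,0.042],"twist":[0,0,0],"fingers":1},{"xyz":[0.04,-0.006,0.042],"twist":[0,0,0],"fingers":1},{"xyz":[0.04,-0.006,0.042],"twist":[0,0,0],"fingers":1}]'; python3 -c "
from h import *
where()"
```

```text
clock: 5.18
ee_pos: [0.5454, 0.1123, 0.1194]
tool_rot: [2.778, -0.002, 1.598]
force: [0.3, 0.4, 0.1]
opening: 0.007
finger_force: 0.0
t 5.18 tcp in breaker mm [-50.5  -3.5   7.1] F(breaker) [ 0.3   0.38 -0.04] open 0.01
```

```bash
python3 -m creep '[{"xyz":[0,0.01,0],"twist":[0,0,0],"fingers":1},{"xyz":[0,0.018,0],"twist":[0,0,0],"fingers":1},{"xyz":[0,0.025,0],"twist":[0,0,0],"fingers":1},{"xyz":[0,0.031,0],"twist":[0,0,0],"fingers":1},{"xyz":[0,0.037,0],"twist":[0,0,0],"fingers":1},{"xyz":[0,0.043,0],"twist":[0,0,0],"fingers":1},{"xyz":[0,0.048,0],"twist":[0,0,0],"fingers":1},{"xyz":[0,0.053,0],"twist":[0,0,0],"fingers":1},{"xyz":[0,0.056,0],"twist":[0,0,0],"fingers":1},{"xyz":[0,0.058,0],"twist":[0,0,0],"fingers":1},{"xyz":[0,0.058,0],"twist":[0,0,0],"fingers":1}]'; python3 -c "
from h import *
where();cv2.imwrite('pics/w5.png',read_camera('wrist')[:,:,::-1])"
```

```text
clock: 6.1
ee_pos: [0.6001, 0.1141, 0.1408]
tool_rot: [2.776, -0.002, 1.598]
force: [-4.1, -0.6, -0.1]
opening: 0.007
finger_force: 1.8
t 6.10 tcp in breaker mm [ 8.2 -3.3  7.4] F(breaker) [-3.84 -0.44  1.34] open 0.01
```

```bash
python3 -m creep '[{"xyz":[0,0.002,0],"twist":[0,0,0],"fingers":1},{"xyz":[0,0.003,0],"twist":[0,0,0],"fingers":1},{"xyz":[0,0.003,0],"twist":[0,0,0],"fingers":1}]'; python3 -c "
from h import *
where()";python3 -m creep '[{"xyz":[0,0.002,0],"twist":[0,0,0],"fingers":1},{"xyz":[0,0.003,0],"twist":[0,0,0],"fingers":1},{"xyz":[0,0.003,0],"twist":[0,0,0],"fingers":1}]'; python3 -c "
from h import *
where()"
```

```text
clock: 6.4
ee_pos: [0.6026, 0.1142, 0.1417]
tool_rot: [2.776, -0.002, 1.598]
force: [-3.6, -0.5, -1.0]
opening: 0.004
finger_force: 1.8
t 6.40 tcp in breaker mm [10.9 -3.3  7.4] F(breaker) [-3.75 -0.36  0.34] open 0.0
clock: 6.65
ee_pos: [0.6041, 0.1142, 0.1421]
tool_rot: [2.78, -0.002, 1.598]
force: [-15.1, -0.3, 2.4]
opening: 0.001
finger_force: 7.8
t 6.65 tcp in breaker mm [12.4 -3.2  7.2] F(breaker) [-13.2    0.17   7.69] open 0.0
```

```bash
python3 -m creep '[{"xyz":[0,-0.01,0],"twist":[0,0,0],"fingers":1},{"xyz":[0,-0.025,0],"twist":[0,0,0],"fingers":1},{"xyz":[0,-0.045,-0.015],"twist":[0,0,0],"fingers":1},{"xyz":[-0.03,-0.05,-0.04],"twist":[0,0,0],"fingers":1},{"xyz":[-0.05,-0.05,-0.08],"twist":[0,0,0],"fingers":1},{"xyz":[-0.06,-0.05,-0.11],"twist":[0,0,0],"fingers":1},{"xyz":[-0.06,-0.05,-0.11],"twist":[0,0,0],"fingers":1}]'; python3 - <<'E'
from h import *
where();m=camera_model("wrist");im=read_camera("wrist");cv2.imwrite("pics/w6.png",im[:,:,::-1])
for P in([0,0,0],[30,0,21]):print(proj("wrist",B+RB.apply(np.array(P)/1e3),m))
np.save("w6.npy",m,allow_pickle=True)
# predicted top-view hood free-edge corners for several angles
for th in(1.85,2.0,2.15,2.3):
    for x in(-100,100):
        P=np.array([x,79-152*np.cos(th),32+152*np.sin(th)])/1e3
        print(th,x,proj("top",B+RB.apply(P)).round(1),proj("scene",B+RB.apply(P)).round(1),proj("wrist",B+RB.apply(P),m).round(0))
E
```

```text
clock: 7.23
ee_pos: [0.5223, 0.0501, 0.2347]
tool_rot: [2.765, -0.002, 1.597]
force: [-0.1, 0.5, 1.6]
opening: 0.007
finger_force: 0.0
t 7.23 tcp in breaker mm [-32.3 -65.  123.7] F(breaker) [0.48 0.49 1.51] open 0.01
[308.62972865 140.24439974]
[343.71039837 140.88539438]
1.85 -100 [178.1 237.7] [399.2 176.7] [  52. -251.]
1.85 100 [169.  162.5] [375.  214.7] [ 706. -245.]
2.0 -100 [170.6 237. ] [406.4 182.5] [  57. -314.]
2.0 100 [161.2 162.2] [383.1 221.3] [ 696. -307.]
2.15 -100 [164.  235.8] [412.6 189.1] [  69. -353.]
2.15 100 [154.3 161.7] [390.3 228.8] [ 672. -345.]
2.3 -100 [158.5 234.2] [417.8 196.4] [  86. -366.]
2.3 100 [148.6 160.9] [396.2 236.9] [ 640. -358.]
```

View pics/w6.png

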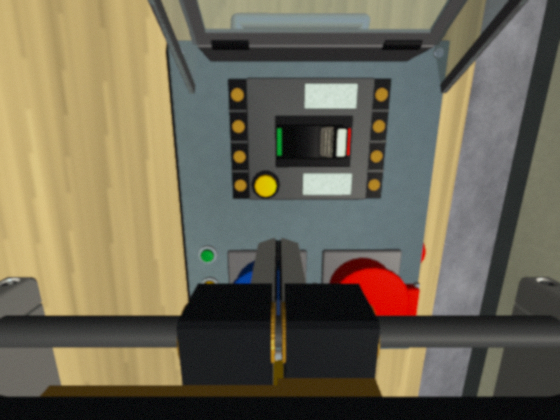

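The button test and reset worked: the handle is up at (342,142) and staying up. Next I go over to the left of the hood, which is open to about 2.07 rad.

```bash
python3 -m creep '[{"xyz":[0,0.01,-0.04],"twist":[0,0,0],"fingers":1},{"xyz":[0,0.02,-0.08],"twist":[0,0,0],"fingers":1},{"xyz":[0,0.03,-0.115],"twist":[0,0,0],"fingers":1},{"xyz":[0.03,0.032,-0.12],"twist":[0,0,0],"fingers":1},{"xyz":[0.07,0.032,-0.12],"twist":[0,0,0],"fingers":1},{"xyz":[0.11,0.032,-0.12],"twist":[0,0,0],"fingers":1},{"xyz":[0.15,0.032,-0.12],"twist":[0,0,0],"fingers":1},{"xyz":[0.19,0.032,-0.12],"twist":[0,0,0],"fingers":1},{"xyz":[0.23,0.032,-0.12],"twist":[0,0,0],"fingers":1},{"xyz":[0.26,0.032,-0.12],"twist":[0,0,0],"fingers":1},{"xyz":[0.26,0.032,-0.12],"twist":[0,0,0],"fingers":1},{"xyz":[0.26,0.032,-0.12],"twist":[0,0,0],"fingers":1}]'; python3 - <<'E'
from h import *
where();m=camera_model("wrist");im=read_camera("wrist");cv2.imwrite("pics/w7.png",im[:,:,::-1]);cv2.imwrite("pics/s7.png",read_camera("scene")[:,:,::-1])
go([0,192,122])
E
```

```text
clock: 8.28
ee_pos: [0.5007, 0.3128, 0.35]
tool_rot: [2.777, -0.001, 1.601]
force: [-0.1, -0.7, -0.1]
opening: 0.007
finger_force: 0.0
t 8.28 tcp in breaker mm [ -4.1 198.2 236.3] F(breaker) [-0.14 -0.7  -0.08] open 0.01
t 8.38 target [0.546 0.308 0.245] xyz [-0.0043  0.0037  0.1151] twist [-0.002 -0.001 -0.001]
```

View pics/s7.png

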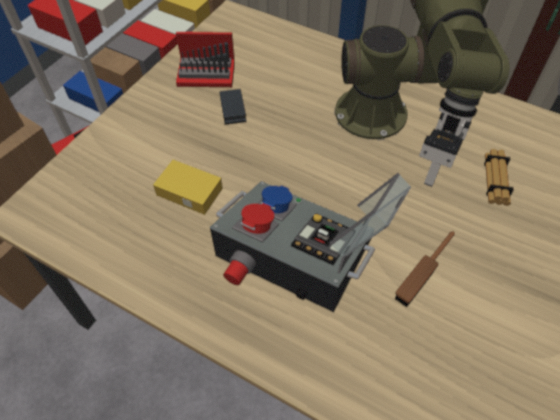

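The finger tip, at (432,183), is clear to the left of the hood edge at (408,178), so I descend and push.

```bash
python3 -m creep '[{"xyz":[0,0.004,0.04],"twist":[0,0,0],"fingers":1},{"xyz":[0,0.004,0.08],"twist":[0,0,0],"fingers":1},{"xyz":[0,0.004,0.11],"twist":[0,0,0],"fingers":1},{"xyz":[0,0.004,0.115],"twist":[0,0,0],"fingers":1},{"xyz":[0,0.004,0.115],"twist":[0,0,0],"fingers":1},{"xyz":[-0.01,0.004,0.115],"twist":[0,0,0],"fingers":1},{"xyz":[-0.02,0.004,0.115],"twist":[0,0,0],"fingers":1},{"xyz":[-0.03,0.004,0.115],"twist":[0,0,0],"fingers":1},{"xyz":[-0.04,0.004,0.115],"twist":[0,0,0],"fingers":1},{"xyz":[-0.05,0.004,0.115],"twist":[0,0,0],"fingers":1},{"xyz":[-0.06,0.004,0.115],"twist":[0,0,0],"fingers":1}]'; python3 -c "
from h import *
where()"
```

```text
clock: 9.3
ee_pos: [0.5474, 0.2515, 0.2463]
tool_rot: [2.775, -0.003, 1.598]
force: [-0.2, 2.3, 2.1]
opening: 0.0
finger_force: 1.3
t 9.30 tcp in breaker mm [  0.6 135.6 123.5] F(breaker) [0.66 2.3  2.  ] open 0.0
```

Contact is gentle at 2.3 N, so I continue.

```bash
python3 -m creep '[{"xyz":[-0.01,0,0],"twist":[0,0,0],"fingers":1},{"xyz":[-0.02,0,0],"twist":[0,0,0],"fingers":1},{"xyz":[-0.03,0,0],"twist":[0,0,0],"fingers":1},{"xyz":[-0.04,0,0],"twist":[0,0,0],"fingers":1},{"xyz":[-0.05,0,0],"twist":[0,0,0],"fingers":1},{"xyz":[-0.06,0,0],"twist":[0,0,0],"fingers":1},{"xyz":[-0.07,0,0],"twist":[0,0,0],"fingers":1},{"xyz":[-0.08,0,0],"twist":[0,0,0],"fingers":1},{"xyz":[-0.09,0,0],"twist":[0,0,0],"fingers":1},{"xyz":[-0.10,0,0],"twist":[0,0,0],"fingers":1},{"xyz":[-0.11,0,0],"twist":[0,0,0],"fingers":1},{"xyz":[-0.12,0,0],"twist":[0,0,0],"fingers":1}]'; python3 -c "
from h import *
where();cv2.imwrite('pics/s8.png',read_camera('scene')[:,:,::-1])"
```

```text
clock: 10.3
ee_pos: [0.5506, 0.1314, 0.2452]
tool_rot: [2.776, -0.002, 1.598]
force: [0.0, 1.4, 0.1]
opening: 0.007
finger_force: 0.5
t 10.30 tcp in breaker mm [1.000e-01 1.550e+01 1.225e+02] F(breaker) [0.1  1.38 0.09] open 0.01
```

```bash
python3 -m creep '[{"xyz":[-0.010,0,0.005],"twist":[0,0,0],"fingers":1},{"xyz":[-0.021,0,0.012],"twist":[0,0,0],"fingers":1},{"xyz":[-0.031,0,0.020],"twist":[0,0,0],"fingers":1},{"xyz":[-0.040,0,0.030],"twist":[0,0,0],"fingers":1},{"xyz":[-0.048,0,0.040],"twist":[0,0,0],"fingers":1},{"xyz":[-0.054,0,0.051],"twist":[0,0,0],"fingers":1},{"xyz":[-0.060,0,0.063],"twist":[0,0,0],"fingers":1},{"xyz":[-0.064,0,0.074],"twist":[0,0,0],"fingers":1},{"xyz":[-0.066,0,0.082],"twist":[0,0,0],"fingers":1},{"xyz":[-0.066,0,0.086],"twist":[0,0,0],"fingers":1},{"xyz":[-0.066,0,0.086],"twist":[0,0,0],"fingers":1}]'; python3 -c "
from h import *
where();cv2.imwrite('pics/s9.png',read_camera('scene')[:,:,::-1])"
```

```text
clock: 11.27
ee_pos: [0.5832, 0.0674, 0.1639]
tool_rot: [2.778, -0.002, 1.598]
force: [0.1, 0.4, 0.3]
opening: 0.003
finger_force: 0.0
t 11.27 tcp in breaker mm [ -0.5 -49.4  35.5] F(breaker) [0.21 0.4  0.26] open 0.0
```

```bash
python3 -m creep '[{"xyz":[0,0,0.002],"twist":[0,0,0],"fingers":1},{"xyz":[0,0,0.003],"twist":[0,0,0],"fingers":1},{"xyz":[0,0,0.003],"twist":[0,0,0],"fingers":1}]'; python3 -c "
from h import *
where();cv2.imwrite('pics/w9.png',read_camera('wrist')[:,:,::-1])"
```

```text
clock: 11.57
ee_pos: [0.5842, 0.0678, 0.1634]
tool_rot: [2.775, -0.002, 1.599]
force: [-13.6, -1.5, 15.2]
opening: 0.007
finger_force: 9.4
t 11.57 tcp in breaker mm [  0.3 -49.   34.7] F(breaker) [-7.25 -1.07 19.06] open 0.01
```

View pics/w9.png

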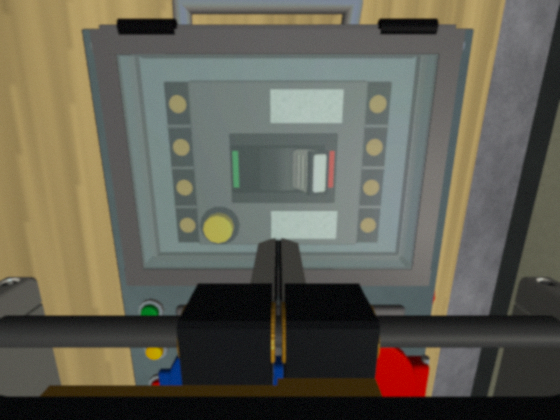

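The hood has reached its stop: 19 N at z = 35 mm, where the shut outer surface should be. The handle still shows up through the pane at (318,172), so I retract and check.

```bash
python3 -m creep '[{"xyz":[0,0,-0.01],"twist":[0,0,0],"fingers":1},{"xyz":[0,0,-0.04],"twist":[0,0,0],"fingers":1},{"xyz":[0,0,-0.08],"twist":[0,0,0],"fingers":1},{"xyz":[0,0,-0.12],"twist":[0,0,0],"fingers":1},{"xyz":[0,-0.03,-0.15],"twist":[0,0,0],"fingers":1},{"xyz":[0,-0.06,-0.17],"twist":[0,0,0],"fingers":1},{"xyz":[0,-0.06,-0.17],"twist":[0,0,0],"fingers":1},{"xyz":[0,-0.06,-0.17],"twist":[0,0,0],"fingers":1}]'; python3 - <<'E'
from h import *
where();m=camera_model("wrist");w=read_camera("wrist");s=read_camera("scene")
for th in(0,.05,.1):
    print(th,[proj("wrist",B+RB.apply(np.array([x,79-152*np.cos(th),35+152*np.sin(th)])/1e3),m).round(0) for x in(-100,100)])
cv2.imwrite("pics/f.png",np.hstack([cv2.resize(w,(400,300)),cv2.resize(s[120:330,180:460],(400,300))])[:,:,::-1])
E
```

```text
clock: 12.28
ee_pos: [0.467, 0.0643, 0.3011]
tool_rot: [2.772, -0.002, 1.599]
force: [0.2, 0.3, 0.1]
opening: 0.0
finger_force: 0.0
t 12.28 tcp in breaker mm [-59.7 -49.2 205.3] F(breaker) [0.28 0.33 0.02] open 0.0
0 [array([244., 214.]), array([408., 214.])]
0.05 [array([243., 216.]), array([411., 216.])]
0.1 [array([242., 217.]), array([414., 217.])]
```

View pics/f.png

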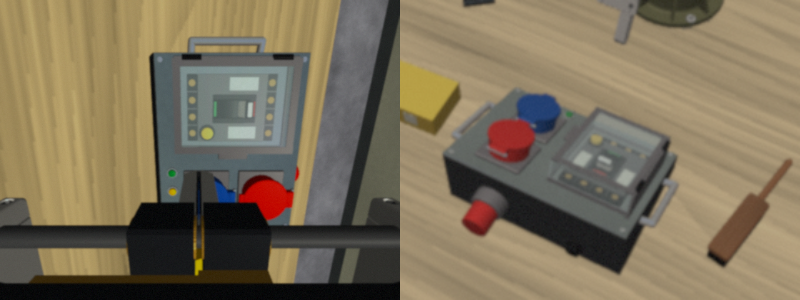

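The hood lies flat: its free edge is at row 214 full-scale, as predicted for shut. The handle is up, the brush and carton haven't moved, and the robot is clear.

```bash
python3 -c "
from bench import job
print(job.close_job())"
```

```text
the job is handed in; nothing more can be done
None
```

The job is done and handed in at about 12 s: the button tripped the breaker and was released, the handle is back up and caught, the hood is pressed shut to its stop, and the brush and carton were not touched.

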